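# Lock the clamp of a deep-well block shaker with its jam nut

## Robot

A 7-joint arm with a two-finger parallel gripper is mounted at the origin on the work surface. World frame = base frame: x ahead of the robot, y to its left, z up, the work surface at z = 0. Lengths are in mm, angles in rad, forces in N, time in s.
With the tool pointing down it reaches from about 400 to 875 mm from the base axis. Payload 4.4 kg.
Tool frame: the origin (TCP) lies between the finger pads; the fingertips stand ctrl.tcp_to_tips ahead of it and the grasp point (between the pads) lies 8 mm behind it (ctrl.tcp_to_tips is the distance from the TCP to the fingertips, in mm); z points along the fingers, y is the direction in which the jaws open and shut (so a half turn about z gives the same grasp; the last joint's range is limited). The gripper opens to 85 mm and grips with 20 to 120 N. Pads are 22 mm wide; open, the fingers measure 114 mm over their backs; the gripper's body (76 mm by 85 mm) begins 54 mm behind the grasp point. The pads swing forward as they close: fully open they stand 13 mm farther back than shut.
Start: joints at [1.144, 0.628, 0.038, 1.517, -0.027, 0.996, -0.02], TCP at [229.492, -608.154, 242.313] pointing down, gripper open.
Joint ranges: [-3.06, 3.06], [-0.37, 2.12], [-1.25, 1.32], [0.18, 2.47], [-1.1, 4.24], [0.23, 1.98], [-2.94, 2.94]. Speed limits (rad/s): [2.57, 2.57, 3.14, 3.14, 3.14, 3.14, 3.14].

## Interface

Orientations are given as [roll, pitch, yaw] about the fixed x, y, z axes, in that order (R = Rz(yaw) Ry(pitch) Rx(roll)).
In Python, from cell import ctrl gives the robot as it stands.
- The arm moves only by the tool send_rows, never from a script. Its argument "rows" is a list of rows, each an object of numbers: "x", "y", "z": the shift along the world's x, y, z in cm; "roll": the turn about the world's z in degrees; "claw": the closure, from 0 (fully open) to 1 (shut). A call has 1 to 5 rows; each row is the pose to reach, as a shift and turn from the pose commanded when the call began; what a row does not reach only later rows make up. A row lasts 1/12 s, in which the tool goes at most 41.7 mm and 7.16 degrees, less where a joint would pass 70% of its speed; a pose out of reach is approached as far as the arm can. A call with a gripper value outside its range is refused whole. The fingers move at their own pace and stop on an object; the grip force is fixed at half the most. Time passes only in rows, so rows that repeat a pose let the fingers close. It gives the time, the measured TCP pose, the force and the opening at its end, in the units of the state.
- ctrl.read_state(): the state, without advancing time (a new reading comes with each control period).
- ctrl.get_image(name): name is "scene" or "top"; returns (picture, depth): 400x640x3 uint8, blue, green, red; 400x640 float32, mm along the optical axis (not along the pixel's ray), 0 where there is no reading.
- ctrl.get_calibration(name): a dict with "intrinsics" (3x3 intrinsics, pixels), "T" (4x4, takes a point from camera to world coordinates). Camera axes: x right, y down, z forward; pixel columns grow to the right and rows downward; lengths in mm; the calibration is good to about 2 mm. A picture is of the moment at which its call begins. get_calibration takes no time and is no camera call.
- ctrl.finish_job(): hands the job in, once; it reports no verdict.
Trained networks look in the newest picture that a camera, given by its name, has taken for a name from the list of things; names that differ only in an ending like _2 or _b are one class to them, and where a whole thing is asked for, a point or a joint stands for the part that bears it (a point fixed in the world has none). Each returns a list of dicts, best first, with "confidence" (0 to 1); they miss things now and then, are a little off and sometimes report something else, mostly with a low value. They report only what shows in the picture. A call takes as long as a camera call.
- ctrl.recognise(camera, query): "uv" ([column, row] in pixels, amid what is visible of it).
- ctrl.regions_of(camera, query): "region" (400x640 bool, what is visible of it) and "uv" ([column, row] in pixels, amid what is visible of it).
- ctrl.place_of(camera, query): "uv" ([column, row] in pixels: a listed point, or the origin of a listed thing).
The state is a dict: "clock": time; "qpos": joint angles; "qd": joint speeds; "tau": joint torques, N m; "eef_pos": TCP position; "tool_rot": TCP orientation; "force": force on the tool from outside, world axes, zero at the start; "torque": the same for the moment, N m; "width": finger opening in mm.
Only numpy, scipy, OpenCV 4.12 (cv2) and the standard library are available. Lean on these libraries where they do the work, as an engineer would, in place of code of your own. Each camera call takes 0.05 s, during which the arm holds its last target. There are 200 camera calls.

## Task

One clamp stud of the block shaker has been left unlocked: its brass knurled jam nut is still standing clear above the hexagon first nut. Run that jam nut down the thread, then tighten it firmly hand-tight against the first nut to lock it, without dragging the first nut round, and let go. Do not turn the nuts of the other stud, which is already locked, do not bear hard on the shaker, and leave the other things on the bench where they are.

Things in the scene. Friction and masses are not known exactly. Their poses are not given: they have to be found in the camera images.
- jam_nut_a: the brass jam nut to be run down: a knurled round nut with a blue nylon ring in its top, 34 mm in diameter and 16 mm high, on the upright threaded stud that is not yet locked. Origin at its centre (on the stud's axis, half-way up), z up; x and y turn with the nut. It starts with 1.8 to 4 mm clear between it and the first nut (about half a turn to a full turn)
- stud_top_a (a point): centre of the top end of the stud that carries jam_nut_a: steel, 16 mm thick, 107 mm above the platform and 34 mm above the first nut's top face. Right-hand thread, 4 mm per turn: the jam nut, turned clockwise as seen from above, goes down 0.64 mm per radian, and a hand that holds it has to go down with it. Its nylon ring drags: it takes about 0.25 N m to run it down
- jam_face_a (a point): centre of the underside of jam_nut_a. A burr there, differing each time, meets the first nut up to 0.4 mm before this face would. From then on the torque rises steeply above the running drag, within about a tenth of a radian. About 0.5 N m in all is firmly hand-tight; under 0.4 N m it is not locked; above about 0.65 N m it drags the first nut round. Once tight it stays so when let go
- first_nut_a: the first nut under jam_nut_a: a dark steel hexagon nut, 24 mm across flats (28 mm across corners), 13 mm high, set to the right clamping pressure and not to be turned. Origin at the centre of its underside, on the stud's axis, which rests on a 3 mm washer of 30 mm diameter on the clamp bar: its top face is 16 mm above the clamp bar's top face
- stripe_a (a point): red paint stripe on the side of first_nut_a, 12 mm from the stud's axis, half-way up the nut: it shows if the nut has turned
- jam_nut_b: the brass jam nut of the other stud, same size, already tight on its first nut, with a red stripe down its side; origin at its centre. Leave it alone
- rim_b (a point): the red stripe on the rim of jam_nut_b, 17 mm from its axis, half-way up
- stripe_b (a point): red paint stripe on the side of the hexagon first nut of the other stud, 12 mm from its axis
- shaker: bench shaker, fixed: cream housing 262 mm square, 100 mm high; above it a platform (top at 121 mm), a white deep-well block with a blue mat, and an aluminium clamp bar 214 x 46 x 10 mm across it, top 178 mm above the bench. Origin on the bench under the platform's middle, x to its back, y along the bar. The studs stand 86 mm either side of the middle, either one may be the unlocked one
- spanner: steel spanner 200 mm long, lying on the bench beside the shaker; origin under its middle
- parts_dish: white dish of spare nuts, 92 mm wide and 20 mm high, on the bench beside the shaker; origin under its middle
- bottle_clear: clear bottle with a blue cap, 72 mm wide, 140 mm high; origin under its middle
- bottle_amber: amber bottle with a blue cap, 68 mm wide, 130 mm high; origin under its middle
- tube_rack: blue tube rack 100 x 210 mm, 93 mm high; origin under its middle
- tip_box: orange-lidded pipette tip box 87 x 127 mm, 71 mm high; origin under its middle
- microplate: flat white well plate 86 x 128 mm, 15 mm high; origin under its middle

How it is judged (in metres and radians):
On the way, in this order (a step that is already met when the one before it is completed fails the run):
1. the jam nut of the unlocked stud has been run down to within about 1 mm of the first nut (z of jam_nut_a in the frame of first_nut_a below 0.022 m).
2. the jam nut has been tightened against the first nut, so that it presses on its seat there with more than 15 N (contact force between jam_nut_a and first_nut_a above 15 N), for 0.2 s.
At the end, for the whole second after the job is handed in: the jam nut of the unlocked stud is down on the first nut, let go and at rest, and still presses on its seat there with more than 15 N (what tightening with about 0.4 N m leaves); the first nut has not turned with it (its paint stripe less than 1.5 mm from where it was) (contact force between jam_nut_a and first_nut_a above 15 N and z of jam_nut_a in the frame of first_nut_a below 0.0217 m and distance of stripe_a from where it was at the start of the episode below 0.0015 m and linear speed of jam_nut_a below 0.01 m/s); the robot touches nothing.
It fails at once if the first nut under the jam nut is dragged round (its paint stripe moves more than 1.5 mm) (distance of stripe_a from where it was at the start of the episode above 0.0015 m).
It fails at once if the nuts of the locked stud are turned (a stripe of theirs moves more than 3 mm) (distance of any of stripe_b, rim_b from where it was at the start of the episode above 0.003 m).
It fails at once if the robot bears on the shaker with more than 25 N (contact force between the arm and shaker above 25 N).
It fails at once if a thing standing on the bench is moved more than 25 mm (distance of any of spanner, parts_dish, bottle_clear, bottle_amber, tube_rack, tip_box, microplate from where it was at the start of the episode above 0.025 m).
It also fails if it takes over 64 s, if anything falls off the work surface, if the arm or the gripper's body presses on something with over 40 N, if the wrist force passes 120 N, or if a joint passes its speed limit or range.

## Working session

There is one attempt and no reset: what is moved stays moved. The work goes in short steps, Python scripts to look and compute and a tool call to move; the robot and the scene stay as the last step left them, time stands still between calls to the robot, and variables do not carry over. Pictures are saved under pics/ and viewed, on a budget of 10 in all, crops included, one or two more only if the job needs it, and the job is handed in when it is done.

Besides the shell and the picture viewer there is one more tool, called after ">>>" by a JSON object that holds its "fn" and its "kwargs", one argument or row to a line. send_rows: Moves the arm, as the interface text tells. Its arguments: {"type":"object","properties":{"rows":{"type":"array"}},"required":["rows"]}

```bash
ls; mkdir -p pics
cat > h.py <<'E'
import numpy as np, cv2
from cell import ctrl
def ray(cam,uv):
    c=ctrl.get_calibration(cam);K=np.array(c["intrinsics"]);T=np.array(c["T"])
    d=T[:3,:3]@np.linalg.solve(K,[uv[0],uv[1],1.]);return T[:3,3],d
def at_z(cam,uv,z):
    o,d=ray(cam,uv);return o+d*(z-o[2])/d[2]
def at_depth(cam,uv,dep):
    o,d=ray(cam,uv);return o+d*dep[int(round(uv[1])),int(round(uv[0]))]
E
python3 - <<'E'
from h import *
s=ctrl.read_state();print({k:np.round(v,3) for k,v in s.items()},ctrl.tcp_to_tips)
for cam in("scene","top"):
    im,d=ctrl.get_image(cam);cv2.imwrite(f"pics/{cam}0.png",im);np.save(f"{cam}0.npy",d)
    o,_=ray(cam,(320,200));print(cam,o)
    for q in("jam_nut_a","jam_nut_b","first_nut_a","stud_top_a","shaker","jam_face_a","stripe_a"):
        for r in ctrl.place_of(cam,q)[:3]:
            uv=r["uv"];print(q,round(r["confidence"],2),np.round(uv),np.round(at_depth(cam,uv,d)))
E
```

```text
pics
{'clock': np.float64(0.0), 'qpos': array([ 1.144,  0.629,  0.038,  1.518, -0.027,  0.996, -0.02 ]), 'qd': array([-0.002, -0.   ,  0.001, -0.001, -0.   ,  0.001,  0.001]), 'tau': array([ 0.0000e+00, -5.6340e+01,  1.2260e+00, -1.9345e+01,  1.1000e-02,
        1.1000e-02,  0.0000e+00]), 'eef_pos': array([ 229.28, -607.54,  241.38]), 'tool_rot': array([-3.14 ,  0.   ,  0.361]), 'force': array([0.18 , 0.525, 0.069]), 'torque': array([ 0.063,  0.024, -0.028]), 'width': np.float64(85.143)} 11.0
scene [1347.9475764    21.22814303 1051.68940886]
jam_nut_a 0.4 [331. 174.] [544.  37. 211.]
jam_nut_a 0.38 [267. 170.] [ 335. -200.    2.]
jam_nut_a 0.23 [365. 214.] [526. 159.   7.]
jam_nut_b 0.4 [331. 174.] [544.  37. 211.]
jam_nut_b 0.38 [267. 170.] [ 335. -200.    2.]
jam_nut_b 0.23 [365. 214.] [526. 159.   7.]
first_nut_a 0.69 [276. 172.] [ 536. -132.  199.]
first_nut_a 0.45 [325. 176.] [548.  17. 205.]
stud_top_a 0.5 [273. 163.] [ 525. -138.  228.]
shaker 0.56 [301. 213.] [629. -49. 126.]
shaker 0.25 [249. 207.] [ 526. -235.   10.]
jam_face_a 0.61 [274. 169.] [ 536. -134.  215.]
stripe_a 0.63 [325. 180.] [541.  20. 184.]
stripe_a 0.52 [271. 174.] [ 532. -146.  189.]
stripe_a 0.47 [468. 233.] [615. 478.  50.]
top [ 5.46718788e+02 -1.54264080e+00  1.59671112e+03]
jam_nut_a 0.5 [372. 228.] [ 526. -134.  229.]
jam_nut_a 0.38 [319. 222.] [544.  29. 209.]
jam_nut_b 0.5 [372. 228.] [ 526. -134.  229.]
jam_nut_b 0.38 [319. 222.] [544.  29. 209.]
first_nut_a 0.44 [371. 228.] [ 526. -130.  229.]
stud_top_a 0.63 [372. 226.] [ 531. -136.  227.]
shaker 0.62 [344. 224.] [538. -50. 181.]
shaker 0.62 [378. 165.] [ 740. -173.   71.]
jam_face_a 0.65 [371. 226.] [ 531. -135.  209.]
stripe_a 0.62 [320. 224.] [537.  25. 216.]
stripe_a 0.58 [376. 225.] [ 534. -147.  217.]
stripe_a 0.55 [376. 164.] [ 743. -168.   65.]
```

Run:
```python
from h import *
a=cv2.imread("pics/top0.png")[175:275,260:440];b=cv2.imread("pics/scene0.png")[130:230,220:400]
cv2.imwrite("pics/v1.png",np.vstack([cv2.resize(x,(540,300),interpolation=cv2.INTER_CUBIC) for x in(a,b)]))
cv2.imwrite("pics/v2.png",cv2.imread("pics/scene0.png"))
```

```text
(no output)
```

View pics/v1.png

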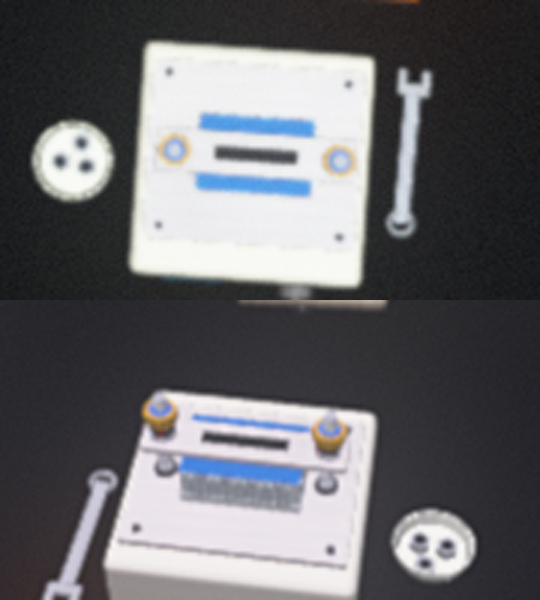

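View pics/scene0.png

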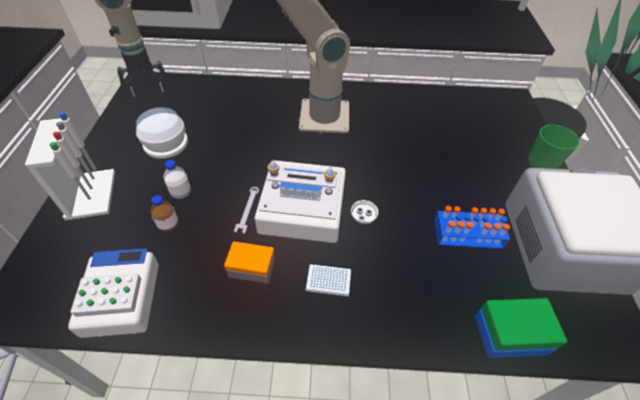

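The pictures show two brass nuts, at top-view pixels (318,225) and (373,228). The dish is at the left and the spanner at the right. The image doesn't settle which stud is unlocked, so I'll compare nut-top heights using depth.

Run:
```python
from h import *
for cam,cs in(("top",((372,227),(318,224))),("scene",((274,168),(330,174)))):
    ds=[];ims=[]
    for i in range(8):
        im,d=ctrl.get_image(cam);ds.append(np.where(d>0,d,np.nan));ims.append(im.astype(float))
    d=np.nanmedian(ds,0);im=np.mean(ims,0);np.save(cam+"m.npy",d);cv2.imwrite(f"pics/{cam}m.png",im.astype(np.uint8))
    print(cam,"noise",np.nanmedian(np.nanstd(ds,0)))
    for u,v in cs:
        print(np.array([[round(at_depth(cam,(x,y),d)[2]) if d[y,x]==d[y,x] else -1 for x in range(u-8,u+9)] for y in range(v-9,v+12)]))
    for u,v in cs:
        print([tuple(np.round(r["uv"],1))+(round(r["confidence"],2),) for q in("jam_nut_a","stud_top_a","jam_face_a","rim_b") for r in ctrl.place_of(cam,q)[:3]]);break
t=cv2.imread("pics/topm.png");s=cv2.imread("pics/scenem.png")
cr=[cv2.resize(x,(390,300),interpolation=cv2.INTER_CUBIC) for x in(s[150:190,248:300],s[155:195,304:356],t[208:248,346:398],t[205:245,292:344])]
cv2.imwrite("pics/v3.png",np.vstack([np.hstack(cr[:2]),np.hstack(cr[2:])]))
```

```text
top noise 3.5880942
[[167 120 119 120 122 122 121 122 121 122 119 122 119 122 120 120 102]
 [168 119 121 122 121 121 119 121 119 119 121 121 121 120 119 121 100]
 [167 120 120 120 121 120 119 121 121 120 118 120 120 120 121 121  98]
 [177 177 178 176 178 176 178 177 177 176 176 174 177 122 123 122  98]
 [179 177 178 179 177 179 177 178 178 175 176 176 176 181 179 118 100]
 [176 178 178 176 178 176 200 212 210 213 208 180 177 177 177 120 100]
 [179 178 179 176 179 206 213 211 213 212 212 211 209 177 178 121  99]
 [177 180 176 178 205 214 214 215 213 213 213 212 211 178 173 121 101]
 [177 177 178 177 211 213 213 212 224 227 223 214 214 212 121 121  98]
 [177 179 177 196 212 213 213 223 228 226 229 224 215 212 120 121 102]
 [177 178 177 201 213 213 214 226 227 227 227 226 213 212 123 123  98]
 [178 179 179 199 211 216 213 224 226 228 226 225 213 212 121 119 100]
 [177 178 176 176 213 213 214 217 227 227 226 214 212 211 121 119 100]
 [177 180 178 177 209 212 212 216 216 213 214 211 214 210 121 120  99]
 [178 179 176 176 178 207 212 211 213 214 211 213 180 176 119 117  96]
 [180 176 179 1
[... 5037 characters left out ...]
2]
 [178 178 179 179 178 181 183 182 181 182 180 178 179 179 121 121 121]
 [179 179 178 178 179 178 179 179 178 179 178 178 180 179 121 122 123]
 [177 178 178 178 178 178 178 179 178 179 179 179 179 179 122 123 123]
 [174 176 176 175 175 177 177 177 178 179 178 178 177 177 122 121 122]]
[(np.float64(272.4), np.float64(168.4), 0.53), (np.float64(331.3), np.float64(174.3), 0.52), (np.float64(326.2), np.float64(282.1), 0.6), (np.float64(270.8), np.float64(162.3), 0.56), (np.float64(248.6), np.float64(207.1), 0.47), (np.float64(275.3), np.float64(171.9), 0.41), (np.float64(271.6), np.float64(169.9), 0.7), (np.float64(324.7), np.float64(174.3), 0.54), (np.float64(275.1), np.float64(170.0), 0.36)]
```

View pics/v3.png

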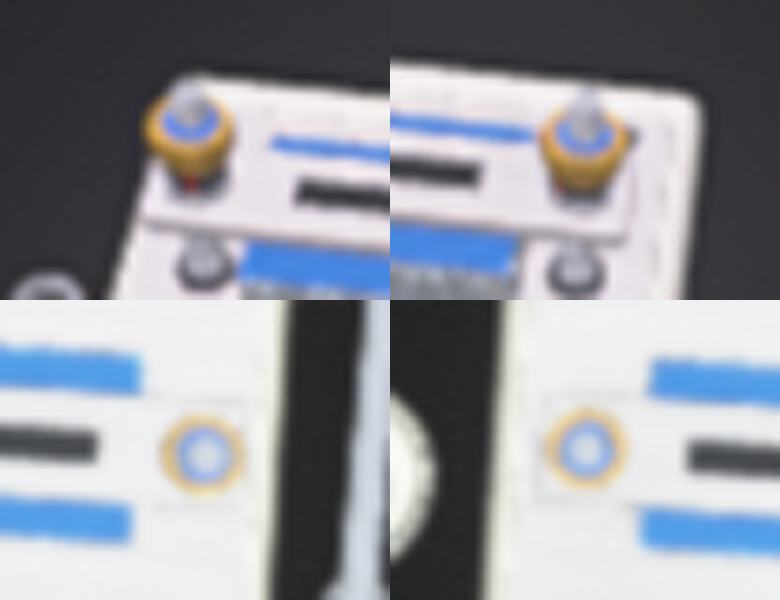

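The stud at y≈-135 is the unlocked one: its nut top is at about 213, against 210 for the other, so the gap is about 3 mm. Next I'll fix the axis precisely.

Run:
```python
from h import *
for cam,c in(("top",(372,227)),("scene",(274,168))):
    d=np.load(cam+"m.npy")
    N=[];S=[]
    for v in range(c[1]-10,c[1]+11):
        for u in range(c[0]-9,c[0]+9):
            p=at_depth(cam,(u,v),d)
            if cam=="top" and 205<p[2]<234:N.append(at_z(cam,(u,v),213))
            if 225.<p[2]<232:S.append(at_z(cam,(u,v),228))
            if cam=="scene" and 210<p[2]<219: N.append(p)
    for n,A in(("nut",N),("stud",S)):
        A=np.array(A);print(cam,n,len(A),A.mean(0).round(1),((A.min(0)+A.max(0))/2).round(1),np.ptp(A,axis=0).round(1))
# bar direction from both stud tops in top
d=np.load("topm.npy");out=[]
for c in((372,227),(318,224)):
    P=[at_z("top",(u,v),213) for v in range(c[1]-10,c[1]+11) for u in range(c[0]-9,c[0]+9) if 205<at_depth("top",(u,v),d)[2]<234]
    out.append(np.mean(P,0))
print(out,np.linalg.norm(out[0]-out[1]))
nm=np.array([at_depth("top",(u,v),d)[2] for u in range(364,382) for v in range(218,238)]);
for lo,hi in((209,218),):
  print("ztop",np.median(nm[(nm>lo)&(nm<hi)]))
```

```text
top nut 92 [ 524.8 -137.5  213. ] [ 524.8 -137.8  213. ] [31.2 28.3  0. ]
top stud 15 [ 524.2 -137.9  228. ] [ 525.  -137.9  228. ] [12.4 12.4  0. ]
scene nut 57 [ 526.3 -139.3  213.7] [ 524.3 -140.2  214.6] [28.4 30.9  8. ]
scene stud 16 [ 522.3 -139.3  228. ] [ 522.9 -139.3  228. ] [12.8 13.   0. ]
[array([ 524.81190048, -137.54639442,  213.        ]), array([537.59509891,  33.53579178, 213.        ])] 171.55909943419337
ztop 212.7842975844169
```

>>> {"fn": "send_rows", "kwargs": {
  "rows": [
    {"x": 1.5, "y": 2.4, "z": 2.5, "roll": 7},
    {"x": 3.5, "y": 5.6, "z": 4, "roll": 14},
    {"x": 5.5, "y": 9, "z": 5, "roll": 21},
    {"x": 7.5, "y": 12.4, "z": 5, "roll": 28},
    {"x": 9.5, "y": 15.7, "z": 5, "roll": 35}
  ]
}}

```text
$.rows[0]: bad value
```

```bash
cat > st.py <<'E'
from h import *
s=ctrl.read_state()
for k in("clock","qpos","eef_pos","tool_rot","force","torque","width"):print(k,np.round(s[k],3))
E
python3 st.py
```

```text
clock 2.0
qpos [ 1.144  0.628  0.038  1.517 -0.027  0.996 -0.02 ]
eef_pos [ 229.524 -608.116  242.297]
tool_rot [-3.142 -0.     0.361]
force [ 0.712 -0.059 -0.034]
torque [0.049 0.063 0.007]
width 85.471
```

>>> {"fn": "send_rows", "kwargs": {
  "rows": [
    {"x": 1.5, "y": 2.4, "z": 2.5, "roll": 7, "claw": 0},
    {"x": 3.5, "y": 5.6, "z": 4, "roll": 14, "claw": 0},
    {"x": 5.5, "y": 9, "z": 5, "roll": 21, "claw": 0},
    {"x": 7.5, "y": 12.4, "z": 5, "roll": 28, "claw": 0},
    {"x": 9.5, "y": 15.7, "z": 5, "roll": 35, "claw": 0}
  ]
}}

```text
clock: 2.42
eef_pos: [325.5, -449.8, 293.4]
tool_rot: [3.14, 0.001, 0.977]
force: [0.5, 0.2, -0.8]
width: 85.3
```

```bash
python3 st.py
```

```text
clock 2.417
qpos [ 0.991  0.437 -0.142  1.719  0.072  0.988  0.229]
eef_pos [ 325.451 -449.799  293.374]
tool_rot [3.14e+00 1.00e-03 9.77e-01]
force [ 0.459  0.235 -0.794]
torque [ 0.029 -0.06  -0.043]
width 85.312
```

>>> {"fn": "send_rows", "kwargs": {
  "rows": [
    {"x": 2, "y": 3.1, "z": 0, "roll": 7, "claw": 0},
    {"x": 4, "y": 6.2, "z": 0, "roll": 14, "claw": 0},
    {"x": 6, "y": 9.3, "z": 0, "roll": 21, "claw": 0},
    {"x": 8, "y": 12.5, "z": 0, "roll": 28, "claw": 0},
    {"x": 10, "y": 15.6, "z": 0, "roll": 35, "claw": 0}
  ]
}}

```text
clock: 2.83
eef_pos: [425.2, -293.5, 292.7]
tool_rot: [3.141, 0.001, 1.588]
force: [-0.1, 0.3, -0.1]
width: 85.6
```

>>> {"fn": "send_rows", "kwargs": {
  "rows": [
    {"x": 2, "y": 3.1, "z": 0, "roll": 7, "claw": 0},
    {"x": 4, "y": 6.2, "z": 0, "roll": 14, "claw": 0},
    {"x": 6, "y": 9.3, "z": 0, "roll": 21, "claw": 0},
    {"x": 8, "y": 12.5, "z": 0, "roll": 28, "claw": 0},
    {"x": 9.9, "y": 15.6, "z": 0, "roll": 35, "claw": 0}
  ]
}}

```text
clock: 3.25
eef_pos: [524.4, -137.5, 292.6]
tool_rot: [3.141, 0.001, 2.199]
force: [1.2, -0.1, -0.6]
width: 85.4
```

```bash
python3 st.py
```

```text
clock 3.25
qpos [ 0.555  0.454 -0.514  1.746  0.258  1.008  0.574]
eef_pos [ 524.352 -137.541  292.631]
tool_rot [3.141e+00 1.000e-03 2.199e+00]
force [ 1.23  -0.139 -0.599]
torque [ 0.012 -0.034  0.002]
width 85.442
```

>>> {"fn": "send_rows", "kwargs": {
  "rows": [
    {"x": 0, "y": 0, "z": 0, "roll": 7, "claw": 0},
    {"x": 0, "y": 0, "z": 0, "roll": 14, "claw": 0},
    {"x": 0, "y": 0, "z": 0, "roll": 21, "claw": 0},
    {"x": 0, "y": 0, "z": 0, "roll": 28, "claw": 0},
    {"x": 0, "y": 0, "z": 0, "roll": 35, "claw": 0}
  ]
}}

```text
clock: 3.67
eef_pos: [523.6, -139.2, 292.4]
tool_rot: [-3.141, 0.0, 2.81]
force: [0.9, -0.6, 0.5]
width: 85.2
```

>>> {"fn": "send_rows", "kwargs": {
  "rows": [
    {"x": 0, "y": 0, "z": 0, "roll": 7, "claw": 0},
    {"x": 0, "y": 0, "z": 0, "roll": 14, "claw": 0},
    {"x": 0, "y": 0, "z": 0, "roll": 21, "claw": 0},
    {"x": 0, "y": 0, "z": 0, "roll": 28, "claw": 0},
    {"x": 0, "y": 0, "z": 0, "roll": 35, "claw": 0}
  ]
}}

```text
clock: 4.08
eef_pos: [523.5, -139.4, 292.4]
tool_rot: [-3.141, -0.0, -2.863]
force: [-0.1, -0.2, -0.2]
width: 85.5
```

```bash
python3 st.py
```

```text
clock 4.083
qpos [ 0.755  0.525 -0.838  1.741  0.439  1.073  1.619]
eef_pos [ 523.462 -139.425  292.41 ]
tool_rot [-3.141 -0.    -2.863]
force [-0.134 -0.215 -0.226]
torque [-0.124  0.03   0.013]
width 85.514
```

>>> {"fn": "send_rows", "kwargs": {
  "rows": [
    {"x": 0, "y": 0, "z": -1, "roll": 7, "claw": 0},
    {"x": 0, "y": 0, "z": -2, "roll": 14, "claw": 0},
    {"x": 0, "y": 0, "z": -3, "roll": 21, "claw": 0},
    {"x": 0, "y": 0, "z": -4, "roll": 28, "claw": 0},
    {"x": 0.1, "y": 0.15, "z": -4, "roll": 35, "claw": 0}
  ]
}}

```text
clock: 4.5
eef_pos: [523.2, -138.5, 250.5]
tool_rot: [3.139, -0.002, -2.252]
force: [0.7, 0.5, 0.3]
width: 85.7
```

>>> {"fn": "send_rows", "kwargs": {
  "rows": [
    {"x": 0, "y": 0, "z": 0, "roll": 7, "claw": 0},
    {"x": 0, "y": 0, "z": 0, "roll": 14, "claw": 0},
    {"x": 0, "y": 0, "z": 0, "roll": 21, "claw": 0},
    {"x": 0, "y": 0, "z": 0, "roll": 28, "claw": 0},
    {"x": 0, "y": 0, "z": 0, "roll": 28, "claw": 0}
  ]
}}

```text
clock: 4.92
eef_pos: [524.5, -137.9, 252.0]
tool_rot: [3.141, 0.001, -1.766]
force: [0.6, -0.1, 0.6]
width: 85.5
```

```bash
python3 st.py
```

```text
clock 4.917
qpos [ 0.874  0.68  -1.1    1.789  0.677  1.107  2.484]
eef_pos [ 524.452 -137.939  252.004]
tool_rot [ 3.141e+00  1.000e-03 -1.766e+00]
force [ 0.639 -0.101  0.557]
torque [ 0.024  0.029 -0.046]
width 85.533
```

>>> {"fn": "send_rows", "kwargs": {
  "rows": [
    {"x": 0, "y": 0, "z": -1.5, "roll": 0, "claw": 0},
    {"x": 0, "y": 0, "z": -3, "roll": 0, "claw": 0},
    {"x": 0, "y": 0, "z": -4.5, "roll": 0, "claw": 0},
    {"x": 0, "y": 0, "z": -5.5, "roll": 0, "claw": 0},
    {"x": 0, "y": 0, "z": -5.5, "roll": 0, "claw": 0}
  ]
}}

```text
clock: 5.33
eef_pos: [523.2, -138.0, 195.5]
tool_rot: [3.138, -0.001, -1.771]
force: [-1.0, 0.3, -0.0]
width: 85.4
```

>>> {"fn": "send_rows", "kwargs": {
  "rows": [
    {"x": 0, "y": 0, "z": 0, "roll": 0, "claw": 0.3},
    {"x": 0, "y": 0, "z": 0, "roll": 0, "claw": 0.4},
    {"x": 0, "y": 0, "z": 0, "roll": 0, "claw": 0.45},
    {"x": 0, "y": 0, "z": 0, "roll": 0, "claw": 0.45},
    {"x": 0, "y": 0, "z": 0, "roll": 0, "claw": 0.45}
  ]
}}

```text
clock: 5.75
eef_pos: [524.8, -137.7, 197.9]
tool_rot: [-3.141, -0.0, -1.769]
force: [-0.6, 1.1, 0.9]
width: 46.8
```

```bash
python3 st.py;python3 - <<'E'
from h import *
for c,(u,v) in(("scene",(274,168)),("top",(372,227))):
    im,_=ctrl.get_image(c);cv2.imwrite(f"pics/g{c}.png",cv2.resize(im[v-40:v+40,u-50:u+50],(500,400),interpolation=cv2.INTER_CUBIC))
E
```

```text
clock 5.75
qpos [ 0.836  0.739 -1.04   1.85   0.757  1.01   2.415]
eef_pos [ 524.821 -137.686  197.891]
tool_rot [-3.141 -0.    -1.769]
force [-0.605  1.07   0.943]
torque [ 0.027  0.02  -0.019]
width 46.832
```

View pics/gscene.png

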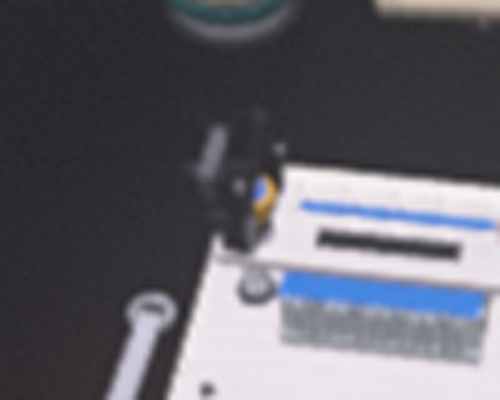

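The picture shows the near finger in front of the nut and the brass visible between the jaws at about (260,190) in the crop. Now I'll close on it.

>>> {"fn": "send_rows", "kwargs": {
  "rows": [
    {"x": 0, "y": 0, "z": 0, "roll": 0, "claw": 0.6},
    {"x": 0, "y": 0, "z": 0, "roll": 0, "claw": 0.8},
    {"x": 0, "y": 0, "z": 0, "roll": 0, "claw": 1},
    {"x": 0, "y": 0, "z": 0, "roll": 0, "claw": 1}
  ]
}}

```text
clock: 6.18
eef_pos: [524.0, -137.4, 197.6]
tool_rot: [3.141, -0.0, -1.768]
force: [-3.6, 0.4, 6.3]
width: 32.4
```

```bash
python3 st.py
```

```text
clock 6.183
qpos [ 0.836  0.739 -1.04   1.851  0.757  1.01   2.415]
eef_pos [ 524.041 -137.436  197.586]
tool_rot [ 3.141 -0.    -1.768]
force [-3.563  0.417  6.282]
torque [0.041 0.66  0.207]
width 32.433
```

>>> {"fn": "send_rows", "kwargs": {
  "rows": [
    {"x": 0, "y": 0, "z": -0.008, "roll": -7, "claw": 1},
    {"x": 0, "y": 0, "z": -0.016, "roll": -14, "claw": 1},
    {"x": 0, "y": 0, "z": -0.023, "roll": -21, "claw": 1},
    {"x": 0, "y": 0, "z": -0.031, "roll": -28, "claw": 1},
    {"x": 0, "y": 0, "z": -0.039, "roll": -35, "claw": 1}
  ]
}}

```text
clock: 6.6
eef_pos: [525.7, -138.4, 197.3]
tool_rot: [-3.139, 0.001, -2.385]
force: [2.3, -2.9, 0.6]
width: 32.1
```

```bash
python3 st.py
```

```text
clock 6.6
qpos [ 0.76   0.675 -0.882  1.852  0.649  0.927  1.903]
eef_pos [ 525.686 -138.38   197.286]
tool_rot [-3.139e+00  1.000e-03 -2.385e+00]
force [ 2.302 -2.889  0.632]
torque [-0.375 -0.341  0.322]
width 32.103
```

>>> {"fn": "send_rows", "kwargs": {
  "rows": [
    {"x": 0, "y": 0, "z": -0.008, "roll": -7, "claw": 1},
    {"x": 0, "y": 0, "z": -0.016, "roll": -14, "claw": 1},
    {"x": 0, "y": 0, "z": -0.023, "roll": -21, "claw": 1},
    {"x": 0, "y": 0, "z": -0.031, "roll": -28, "claw": 1},
    {"x": 0, "y": 0, "z": -0.039, "roll": -35, "claw": 1}
  ]
}}

```text
clock: 7.02
eef_pos: [526.5, -140.1, 196.9]
tool_rot: [-3.138, 0.004, -2.997]
force: [3.4, -5.6, -1.0]
width: 32.1
```

>>> {"fn": "send_rows", "kwargs": {
  "rows": [
    {"x": 0, "y": 0, "z": -0.008, "roll": -7, "claw": 1},
    {"x": 0, "y": 0, "z": -0.016, "roll": -14, "claw": 1},
    {"x": 0, "y": 0, "z": -0.023, "roll": -21, "claw": 1},
    {"x": 0, "y": 0, "z": -0.031, "roll": -28, "claw": 1},
    {"x": 0, "y": 0, "z": -0.039, "roll": -35, "claw": 1}
  ]
}}

```text
clock: 7.43
eef_pos: [526.2, -142.0, 196.5]
tool_rot: [-3.138, 0.006, 2.675]
force: [2.2, -9.5, -0.8]
width: 32.5
```

```bash
python3 st.py
```

```text
clock 7.433
qpos [ 0.568  0.584 -0.544  1.856  0.412  0.81   0.913]
eef_pos [ 526.23  -142.036  196.528]
tool_rot [-3.138  0.006  2.675]
force [ 2.19  -9.515 -0.827]
torque [-1.929 -0.517  0.297]
width 32.489
```

>>> {"fn": "send_rows", "kwargs": {
  "rows": [
    {"x": 0, "y": 0, "z": 0, "roll": 0, "claw": 1},
    {"x": 0, "y": 0, "z": 0, "roll": 0, "claw": 1},
    {"x": 0, "y": 0, "z": 0, "roll": 0, "claw": 1}
  ]
}}

```text
clock: 7.68
eef_pos: [526.2, -142.0, 196.5]
tool_rot: [-3.138, 0.006, 2.679]
force: [3.6, -9.3, -1.0]
width: 32.2
```

```bash
python3 st.py
python3 - <<'E'
from h import *
ctrl.get_image("top");s=ctrl.read_state();print(s["torque"],s["force"],s["eef_pos"])
E
```

```text
clock 7.683
qpos [ 0.569  0.584 -0.545  1.856  0.413  0.811  0.917]
eef_pos [ 526.227 -142.041  196.537]
tool_rot [-3.138  0.006  2.679]
force [ 3.606 -9.294 -0.968]
torque [-1.71  -0.578 -0.045]
width 32.221
[-1.73518502 -0.65401177 -0.01844109] [ 2.91020284e+00 -9.33833940e+00  4.27668005e-03] [ 526.2349969  -142.05327315  196.52519619]
```

Positions during the turn fit an orbit about (523.4, -140.5), so the grip is about 3 mm off the axis. I'll regrip centred.

>>> {"fn": "send_rows", "kwargs": {
  "rows": [
    {"x": 0, "y": 0, "z": 0, "roll": 0, "claw": 0.45},
    {"x": 0, "y": 0, "z": 0, "roll": 0, "claw": 0.45},
    {"x": 0, "y": 0, "z": 0, "roll": 0, "claw": 0.45},
    {"x": -0.11, "y": -0.25, "z": 0, "roll": 0, "claw": 0.45},
    {"x": -0.11, "y": -0.25, "z": 0, "roll": 0, "claw": 0.45}
  ]
}}

```text
clock: 8.15
eef_pos: [523.1, -140.3, 196.0]
tool_rot: [-3.141, -0.0, 2.682]
force: [-0.7, 0.0, -0.2]
width: 47.0
```

```bash
python3 st.py
```

```text
clock 8.15
qpos [ 0.573  0.584 -0.55   1.861  0.408  0.812  0.922]
eef_pos [ 523.121 -140.27   196.02 ]
tool_rot [-3.141 -0.     2.682]
force [-0.704  0.004 -0.158]
torque [ 0.011  0.029 -0.032]
width 46.958
```

>>> {"fn": "send_rows", "kwargs": {
  "rows": [
    {"x": 0, "y": 0, "z": 0, "roll": 0, "claw": 0.7},
    {"x": 0, "y": 0, "z": 0, "roll": 0, "claw": 1},
    {"x": 0, "y": 0, "z": 0, "roll": 0, "claw": 1},
    {"x": 0, "y": 0, "z": 0, "roll": 0, "claw": 1}
  ]
}}

```text
clock: 8.48
eef_pos: [523.0, -140.5, 196.3]
tool_rot: [-3.141, -0.0, 2.682]
force: [-1.8, -1.8, 3.6]
width: 32.3
```

>>> {"fn": "send_rows", "kwargs": {
  "rows": [
    {"x": 0, "y": 0, "z": -0.008, "roll": -7, "claw": 1},
    {"x": 0, "y": 0, "z": -0.016, "roll": -14, "claw": 1},
    {"x": 0, "y": 0, "z": -0.023, "roll": -21, "claw": 1},
    {"x": 0, "y": 0, "z": -0.031, "roll": -28, "claw": 1},
    {"x": 0, "y": 0, "z": -0.039, "roll": -35, "claw": 1}
  ]
}}

```text
clock: 8.9
eef_pos: [523.1, -140.4, 195.9]
tool_rot: [-3.141, 0.0, 2.066]
force: [-2.6, -1.3, 2.2]
width: 32.1
```

```bash
python3 st.py
```

```text
clock 8.9
qpos [ 0.462  0.556 -0.376  1.864  0.281  0.774  0.429]
eef_pos [ 523.123 -140.431  195.901]
tool_rot [-3.141  0.     2.066]
force [-2.578 -1.324  2.233]
torque [-0.334  0.434  0.261]
width 32.11
```

>>> {"fn": "send_rows", "kwargs": {
  "rows": [
    {"x": 0, "y": 0, "z": -0.008, "roll": -7, "claw": 1},
    {"x": 0, "y": 0, "z": -0.016, "roll": -14, "claw": 1},
    {"x": 0, "y": 0, "z": -0.023, "roll": -21, "claw": 1},
    {"x": 0, "y": 0, "z": -0.031, "roll": -28, "claw": 1},
    {"x": 0, "y": 0, "z": -0.036, "roll": -32, "claw": 1}
  ]
}}

```text
clock: 9.32
eef_pos: [523.4, -140.4, 195.6]
tool_rot: [3.141, 0.001, 1.508]
force: [-1.6, -1.3, 2.6]
width: 32.4
```

```bash
python3 st.py|egrep 'clock|tool|torque|force'
```

```text
clock 9.317
tool_rot [3.141e+00 1.000e-03 1.508e+00]
force [-1.636 -1.287  2.641]
torque [-0.3    0.338  0.244]
```

>>> {"fn": "send_rows", "kwargs": {
  "rows": [
    {"x": 0, "y": 0, "z": -0.003, "roll": -3, "claw": 1},
    {"x": 0, "y": 0, "z": -0.007, "roll": -6, "claw": 1},
    {"x": 0, "y": 0, "z": -0.01, "roll": -9, "claw": 1},
    {"x": 0, "y": 0, "z": -0.013, "roll": -12, "claw": 1}
  ]
}}

```text
clock: 9.65
eef_pos: [523.4, -140.4, 195.4]
tool_rot: [3.141, 0.001, 1.301]
force: [-1.5, -1.1, 2.8]
width: 32.3
```

```bash
python3 st.py|egrep 'clock|tool|torque|force'
```

```text
clock 9.65
tool_rot [3.141e+00 1.000e-03 1.301e+00]
force [-1.495 -1.12   2.848]
torque [-0.368  0.313  0.255]
```

>>> {"fn": "send_rows", "kwargs": {
  "rows": [
    {"x": 0, "y": 0, "z": -0.003, "roll": -3, "claw": 1},
    {"x": 0, "y": 0, "z": -0.008, "roll": -7, "claw": 1}
  ]
}}

```text
clock: 9.82
eef_pos: [523.5, -140.4, 195.4]
tool_rot: [3.141, 0.0, 1.179]
force: [-1.9, -1.3, 2.0]
width: 32.0
```

```bash
python3 st.py|egrep 'clock|tool|torque|force'
python3 - <<'E'
from h import *
d=np.load("topm.npy")
for c in((372,227),(318,224)):
    a=np.array([at_depth("top",(u,v),d)[2] for u in range(c[0]-9,c[0]+9) for v in range(c[1]-10,c[1]+11)]);a=a[(a>208.5)&(a<216)]
    print(len(a),a.mean(),np.median(a))
E
```

```text
clock 9.817
tool_rot [3.141 0.    1.179]
force [-1.935 -1.277  1.999]
torque [-0.304  0.275  0.28 ]
66 212.5178817730599 212.7683233378591
55 210.39213102868462 210.22730670176657
```

>>> {"fn": "send_rows", "kwargs": {
  "rows": [
    {"x": 0, "y": 0, "z": -0.003, "roll": -3, "claw": 1},
    {"x": 0, "y": 0, "z": -0.006, "roll": -5, "claw": 1}
  ]
}}

```text
clock: 9.98
eef_pos: [523.5, -140.4, 195.3]
tool_rot: [3.141, 0.0, 1.092]
force: [-2.1, -2.3, 2.9]
width: 32.1
```

```bash
python3 st.py|egrep 'clock|tool|torque|force'
```

```text
clock 9.983
tool_rot [3.141 0.    1.092]
force [-2.072 -2.344  2.899]
torque [-0.34   0.331  0.257]
```

>>> {"fn": "send_rows", "kwargs": {
  "rows": [
    {"x": 0, "y": 0, "z": -0.003, "roll": -3, "claw": 1},
    {"x": 0, "y": 0, "z": -0.007, "roll": -6, "claw": 1}
  ]
}}

```text
clock: 10.15
eef_pos: [523.5, -140.5, 195.2]
tool_rot: [3.141, 0.0, 0.987]
force: [-1.5, -1.7, 3.9]
width: 31.7
```

```bash
python3 st.py|egrep 'clock|tool|torque|force'
```

```text
clock 10.15
tool_rot [3.141 0.    0.987]
force [-1.545 -1.667  3.871]
torque [-0.332  0.261  0.278]
```

>>> {"fn": "send_rows", "kwargs": {
  "rows": [
    {"x": 0, "y": 0, "z": -0.003, "roll": -3, "claw": 1},
    {"x": 0, "y": 0, "z": -0.007, "roll": -6, "claw": 1}
  ]
}}

```text
clock: 10.32
eef_pos: [523.5, -140.5, 195.1]
tool_rot: [3.141, 0.0, 0.882]
force: [-0.2, -2.2, 2.6]
width: 32.1
```

```bash
python3 st.py|egrep 'clock|tool|torque|force'
```

```text
clock 10.317
tool_rot [3.141 0.    0.882]
force [-0.189 -2.176  2.634]
torque [-0.386  0.249  0.198]
```

>>> {"fn": "send_rows", "kwargs": {
  "rows": [
    {"x": 0, "y": 0, "z": -0.003, "roll": -3, "claw": 1},
    {"x": 0, "y": 0, "z": -0.007, "roll": -6, "claw": 1}
  ]
}}

```text
clock: 10.48
eef_pos: [523.6, -140.5, 195.1]
tool_rot: [3.141, 0.0, 0.778]
force: [-1.3, -0.7, 2.8]
width: 32.5
```

```bash
python3 st.py|egrep 'clock|tool|torque|force'
```

```text
clock 10.483
tool_rot [3.141 0.    0.778]
force [-1.292 -0.669  2.773]
torque [-0.37   0.253  0.261]
```

>>> {"fn": "send_rows", "kwargs": {
  "rows": [
    {"x": 0, "y": 0, "z": -0.003, "roll": -3, "claw": 1},
    {"x": 0, "y": 0, "z": -0.007, "roll": -6, "claw": 1}
  ]
}}

```text
clock: 10.65
eef_pos: [523.6, -140.5, 195.0]
tool_rot: [3.141, -0.0, 0.673]
force: [-0.6, -2.2, 2.2]
width: 32.6
```

```bash
python3 st.py|egrep 'clock|tool|torque|force'
```

```text
clock 10.65
tool_rot [ 3.141 -0.     0.673]
force [-0.572 -2.211  2.236]
torque [-0.316  0.27   0.292]
```

>>> {"fn": "send_rows", "kwargs": {
  "rows": [
    {"x": 0, "y": 0, "z": -0.003, "roll": -3, "claw": 1},
    {"x": 0, "y": 0, "z": -0.007, "roll": -6, "claw": 1}
  ]
}}

```text
clock: 10.82
eef_pos: [523.6, -140.6, 195.0]
tool_rot: [3.14, -0.0, 0.568]
force: [-0.8, -0.8, 3.2]
width: 32.0
```

```bash
python3 st.py|egrep 'clock|tool|torque|force|qpos'
```

```text
clock 10.817
qpos [ 0.174  0.535  0.054  1.873 -0.04   0.733 -0.753]
tool_rot [ 3.14  -0.     0.568]
force [-0.831 -0.767  3.214]
torque [-0.387  0.255  0.311]
```

>>> {"fn": "send_rows", "kwargs": {
  "rows": [
    {"x": 0, "y": 0, "z": -0.003, "roll": -2.5, "claw": 1},
    {"x": 0, "y": 0, "z": -0.006, "roll": -5, "claw": 1}
  ]
}}

```text
clock: 10.98
eef_pos: [523.6, -140.6, 194.9]
tool_rot: [3.14, -0.0, 0.481]
force: [-1.6, -1.5, 2.6]
width: 32.2
```

```bash
python3 st.py|egrep 'clock|tool|torque|force'
```

```text
clock 10.983
tool_rot [ 3.14  -0.     0.481]
force [-1.596 -1.469  2.58 ]
torque [-0.407  0.265  0.243]
```

>>> {"fn": "send_rows", "kwargs": {
  "rows": [
    {"x": 0, "y": 0, "z": -0.003, "roll": -3, "claw": 1},
    {"x": 0, "y": 0, "z": -0.007, "roll": -6, "claw": 1}
  ]
}}

```text
clock: 11.15
eef_pos: [523.7, -140.6, 194.8]
tool_rot: [3.14, -0.0, 0.376]
force: [-1.2, -2.0, 3.2]
width: 32.4
```

```bash
python3 st.py|egrep 'clock|tool|torque|force'
```

```text
clock 11.15
tool_rot [ 3.14  -0.     0.376]
force [-1.239 -1.952  3.237]
torque [-0.42   0.222  0.223]
```

>>> {"fn": "send_rows", "kwargs": {
  "rows": [
    {"x": 0, "y": 0, "z": -0.003, "roll": -3, "claw": 1},
    {"x": 0, "y": 0, "z": -0.007, "roll": -6, "claw": 1}
  ]
}}

```text
clock: 11.32
eef_pos: [523.6, -140.7, 194.8]
tool_rot: [3.14, -0.0, 0.272]
force: [-0.7, -2.2, 2.0]
width: 31.9
```

```bash
python3 st.py|egrep 'clock|tool|torque|force'
```

```text
clock 11.317
tool_rot [ 3.14  -0.     0.272]
force [-0.674 -2.196  2.042]
torque [-0.424  0.232  0.282]
```

>>> {"fn": "send_rows", "kwargs": {
  "rows": [
    {"x": 0, "y": 0, "z": -0.003, "roll": -3, "claw": 1},
    {"x": 0, "y": 0, "z": -0.007, "roll": -6, "claw": 1}
  ]
}}

```text
clock: 11.48
eef_pos: [523.7, -140.7, 194.7]
tool_rot: [3.14, -0.001, 0.168]
force: [-1.6, -3.9, 3.3]
width: 32.1
```

```bash
python3 st.py|egrep 'clock|tool|torque|force'
```

```text
clock 11.483
tool_rot [ 3.14e+00 -1.00e-03  1.68e-01]
force [-1.579 -3.883  3.271]
torque [-0.499  0.339  0.646]
```

The torque jumped to about 0.65 N m within that last step, so it is tight. I'll let go now.

>>> {"fn": "send_rows", "kwargs": {
  "rows": [
    {"x": 0, "y": 0, "z": 0, "roll": 0, "claw": 0.45},
    {"x": 0, "y": 0, "z": 0, "roll": 0, "claw": 0.4},
    {"x": 0, "y": 0, "z": 0, "roll": 0, "claw": 0.3},
    {"x": 0, "y": 0, "z": 0, "roll": 0, "claw": 0.1},
    {"x": 0, "y": 0, "z": 0, "roll": 0, "claw": 0}
  ]
}}

```text
clock: 11.9
eef_pos: [523.5, -139.9, 194.4]
tool_rot: [-3.141, -0.0, 0.169]
force: [-0.1, -0.2, -0.6]
width: 81.3
```

```bash
python3 st.py
```

```text
clock 11.9
qpos [ 0.097  0.541  0.168  1.876 -0.13   0.735 -1.064]
eef_pos [ 523.459 -139.941  194.412]
tool_rot [-3.141 -0.     0.169]
force [-0.108 -0.152 -0.649]
torque [-0.024  0.037 -0.019]
width 81.285
```

>>> {"fn": "send_rows", "kwargs": {
  "rows": [
    {"x": 0, "y": 0, "z": 2, "roll": 0, "claw": 0},
    {"x": 0, "y": 0, "z": 5, "roll": 0, "claw": 0},
    {"x": 0, "y": 0, "z": 8, "roll": 0, "claw": 0},
    {"x": -1, "y": -3, "z": 10, "roll": 0, "claw": 0},
    {"x": -2, "y": -7, "z": 10, "roll": 0, "claw": 0}
  ]
}}

```text
clock: 12.32
eef_pos: [507.1, -207.7, 299.0]
tool_rot: [3.14, -0.009, 0.177]
force: [1.3, -0.3, 0.9]
width: 85.6
```

>>> {"fn": "send_rows", "kwargs": {
  "rows": [
    {"x": -2, "y": -3.5, "z": 0, "roll": 0, "claw": 0},
    {"x": -4, "y": -7, "z": 0, "roll": 0, "claw": 0},
    {"x": -6, "y": -10.5, "z": 0, "roll": 0, "claw": 0},
    {"x": -8, "y": -14, "z": 0, "roll": 0, "claw": 0},
    {"x": -8, "y": -16, "z": 0, "roll": 0, "claw": 0}
  ]
}}

```text
clock: 12.73
eef_pos: [417.7, -375.2, 294.9]
tool_rot: [3.14, 0.003, 0.161]
force: [0.1, -0.8, 1.0]
width: 85.5
```

Run:
```python
from h import *
for cam in("top","scene"):
    ds=[];ims=[]
    for i in range(8):
        im,d=ctrl.get_image(cam);ds.append(np.where(d>0,d,np.nan));ims.append(im.astype(float))
    d=np.nanmedian(ds,0);im=np.mean(ims,0).astype(np.uint8);cv2.imwrite(f"pics/{cam}e.png",im)
    if cam=="top":
        for c in((372,227),(318,224)):
            a=np.array([at_depth("top",(u,v),d)[2] for u in range(c[0]-9,c[0]+9) for v in range(c[1]-10,c[1]+11)]);a=a[(a>207)&(a<216)]
            print(len(a),a.mean(),np.median(a))
a,b=[cv2.imread(f"pics/scene{k}.png") for k in "me"]
for im in(a,b):
    x=im[168:186,262:290].astype(float);r=np.clip(x[...,2]-1.0*x[...,1]-15,0,None)*(x[...,0]>0)*(x[...,2]<255)*((x[...,2]-x[...,1])>1.2*(x[...,1]-x[...,0]).clip(0))
    v,u=np.mgrid[168:186,262:290];print((r*u).sum()/r.sum(),(r*v).sum()/r.sum(),r.sum())
cv2.imwrite("pics/v5.png",np.hstack([cv2.resize(x[155:195,255:295],(400,400),interpolation=cv2.INTER_CUBIC) for x in(a,b)]))
```

```text
64 210.09514753715837 209.99043401620645
66 209.76014052371522 209.56203580565364
272.5344827586207 173.11494252873564 174.0
273.38532110091745 172.71559633027522 109.0
```

View pics/v5.png

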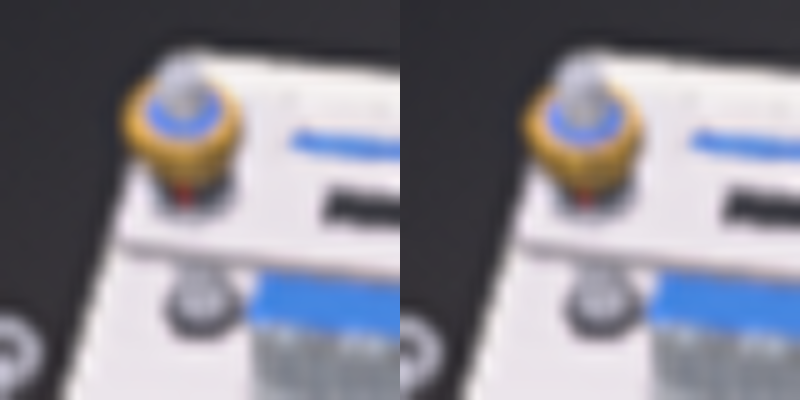

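Before is on the left, after on the right. The stripe stays at crop column 185 in both, and the nut has come down. Its top is now about level with the locked one (210.1 against 209.8). Handing in.

```bash
python3 -c "
from cell import ctrl
print(ctrl.finish_job())"
```

```text
the job is handed in; nothing more can be done
None
```

I ran the unlocked jam nut (on the stud at about x 523, y -140) down the thread, tightened it against the first nut, let go and handed the job in at about 14 s. No verdict was reported. The first grip was about 3 mm off the stud's axis, so after about 105° I let go, centred on it and gripped again. The nut turned about 250° in all.

- **Torque:** it ran at about 0.25 N m, then jumped to 0.65 N m within the last 6° step. I was aiming for 0.5, and 0.65 is right at the limit where the first nut starts to be dragged. I let go at once. A single reading is good to about ±0.04 N m. I could not measure the seat force directly; the torque suggests it is well above 15 N.
- **First nut:** its red stripe is in the same column in the before and after pictures. My red-pixel centroid was 0.85 px off (about 3 mm), but it rests on few pixels, now also shaded differently. I trusted the picture, so a movement near 1.5 mm is not strictly ruled out.
- **Nut height:** its top is at about 210.1 mm, against 209.8 mm for the locked nut and 212.5–212.8 mm at the start, so it is seated.
- **Rest of the bench:** the gripper is open and about 260 mm clear of the stud. It was not taken near the locked stud or the other things on the bench, but I did not measure their positions again.

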